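Clear the cans, fit the hose connector on the extraction fan, put the cans back

TASK

Fit the hose connector onto the extraction fan: first move the tin, the spray can and the jar that stand tightly round it in the plywood tray onto the black rubber mat, then take the connector out, turn it so that its four holes line up with the fan's four studs and lower it over them until it lies flat on the intake. Then put the three containers back in the tray, each upright on the very spot where it stood at the start. Set everything down rather than dropping it, and do not knock a container over.

Things in the scene. Friction and masses are not known exactly. Their poses are not given: they have to be found in the camera images.
- connector: Aluminium hose connector: round flange plate 98 mm across, 6 mm thick, with an upright spigot tube in the middle, 48 mm outside, top 55 mm above the underside; grip the tube. Four 10 mm holes lie 40 mm out on its +x, +y, -x, -y axes, so it fits four ways. Origin: centre of its underside, z up. At the start the containers stand a few mm off its rim, too close for fingers. 0.15-0.31 kg.
- fan: Fixed grey extraction fan, intake up: round housing 170 mm across, 70 mm high; outlet stub (to x 128, y -15 to -93 mm, 78 high), black box (to y 139, 53 high). Origin: on its axis at bench height. On top a flat ring 112 mm across, face 80 mm above the origin, with four 5 mm studs 40 mm out on its +x, +y, -x, -y axes, round ends 98 mm up. The connector is home when its underside is on that face.
- mat: Black rubber mat, the side area: fixed flat on the bench, 200 by 200 mm, 3 mm thick. Origin: centre of its underside, at bench height; x and y along its edges.
- tray: Fixed plywood tray, open to -x. 6 mm floor from x -115 to 86, y -140 to 140 mm; rim 10 mm thick, 40 mm high at the back (+x) and both sides. Origin at bench height. Connector near (18, 0); containers near (-71, 0), (18, 88), (18, -88) mm in any arrangement. A tape measure and a sanding block under 30 mm high lie in the front corners near (-84, 98) and (-84, -98).
- tin: Round metal varnish tin with flat press-in lid and paper label, 66 mm across, 120 mm high, 0.3 to 0.65 kg. Grip across its diameter in the upper third. Origin: centre of its underside; z up.
- aerosol: White and grey spray can, the tallest container: body 65 mm across, straight up to 120 mm, then a shoulder and a grey cap 44 mm across; 157 mm high in all, 0.2 to 0.42 kg. Grip across the body under the shoulder, at about 112 mm. Origin: centre of its underside; z up.
- jar: Amber jar with paper label and black screw lid, the shortest container: 62 mm across, 95 mm high, 0.24 to 0.5 kg; straight up to 72 mm, the lid, of the same width, covers the top 18 mm. Grip it across body or lid. Origin: centre of its underside; z up.
There are look-alikes about, which are no part of the job. What is shaped like the aerosol but red is not meant.

How it is judged:
By the outcome, as a careful person would: the job done as asked, in the order asked, and still so for the second after the job is handed in, with the robot touching nothing.
It also fails if it takes over 144 s, if anything falls off the work surface, if the arm or the gripper's body presses on something with over 40 N, if the wrist force passes 120 N, or if a joint passes its speed limit or range.

ROBOT

A 7-joint arm with a two-finger parallel gripper is mounted at the origin on the work surface. World frame = base frame: x ahead of the robot, y to its left, z up, the work surface at z = 0. Lengths are in mm, angles in rad, forces in N, time in s.
With the tool pointing down it reaches from about 400 to 875 mm from the base axis. Payload 4.4 kg.
Tool frame: the origin (TCP) lies at the very end of the fingers, on their centre line; the grasp point (between the pads) lies 19 mm behind it; y points along the fingers, z is the direction in which the jaws open and shut, and the axes are right-handed (so a half turn about y gives the same grasp; the last joint's range is limited). The gripper opens to 85 mm and grips with 20 to 120 N. Pads are 22 mm wide; open, the fingers measure 114 mm over their backs; the gripper's body (76 mm by 85 mm) begins 54 mm behind the grasp point. The pads swing forward as they close: fully open they stand 13 mm farther back than shut.
Start: joints at [1.18, 0.628, 0.038, 1.517, -0.027, 0.996, -0.02], TCP at [207.457, -616.019, 196.413] pointing down, gripper open.
Joint ranges: [-3.06, 3.06], [-0.37, 2.12], [-1.25, 1.32], [0.18, 2.47], [-1.1, 4.24], [0.23, 1.98], [-2.94, 2.94]. Speed limits (rad/s): [2.57, 2.57, 3.14, 3.14, 3.14, 3.14, 3.14].

INTERFACE

Orientations are given as [roll, pitch, yaw] about the fixed x, y, z axes, in that order (R = Rz(yaw) Ry(pitch) Rx(roll)).
In Python, from cell import * gives the robot as it stands.
- The arm moves only by the tool apply_moves, never from a script. Its argument "targets" is a list of rows, each a list of 6 numbers: the shift along the tool's x, y, z in units of 40 mm (1.0 is 40 mm), then the turn, a rotation vector about the tool's x, y, z in units of 8 degrees (1.0 is 8 degrees). A call has 1 to 12 rows; each row shifts and turns the commanded pose from where the row before left it, along the tool's axes as they then stand; what a row does not reach is not made up. A row lasts 1/8 s, in which the tool goes at most 62.5 mm and 10.7 degrees, less where a joint would pass 70% of its speed; a pose out of reach is approached as far as the arm can. A call is refused whole if a number of a shift passes 1 or a number of a turn 1, either way. A call with a gripper value outside its range is refused whole. "jaw" is the gripper command: -1 is shut, 1 is fully open, values between are in proportion, set as the call begins (left out, the last holds). The fingers move at their own pace and stop on an object; the grip force is fixed at half the most. Time passes only in rows, so rows that do not move let the fingers close. It gives the time, the measured TCP pose, the force and the opening at its end, in the units of the state.
- read_state(): the state, without advancing time (a new reading comes with each control period).
- get_image(name): name is "scene" or "top"; returns the picture (420x560x3 uint8, red, green, blue); there is no depth.
- calibration(name): a dict with "fx", "fy", "cx", "cy" (pixels), "world_from_camera" (4x4, takes a point from camera to world coordinates). Camera axes: x right, y down, z forward; pixel columns grow to the right and rows downward; lengths in mm; the calibration is good to about 2 mm. A picture is of the moment at which its call begins. calibration takes no time and is no camera call.
- finish_job(): hands the job in, once; it reports no verdict.
The state is a dict: "clock": time; "qpos": joint angles; "qd": joint speeds; "tau": joint torques, N m; "eef_pos": TCP position; "tool_rot": TCP orientation; "force": force on the tool from outside, world axes, zero at the start; "torque": the same for the moment, N m; "width": finger opening in mm.
Only numpy, scipy, OpenCV 4.12 (cv2) and the standard library are available. Lean on these libraries where they do the work, as an engineer would, in place of code of your own. Each camera call takes 0.05 s, during which the arm holds its last target. There are 200 camera calls.

## Working session

There is one attempt and no reset: what is moved stays moved. The work goes in short steps, Python scripts to look and compute and a tool call to move; the robot and the scene stay as the last step left them, time stands still between calls to the robot, and variables do not carry over. Pictures are saved under pics/ and viewed, about 12 in all and at most 16, crops included, and the job is handed in when it is done.

Besides the shell and the picture viewer there is one more tool, called as name(argument=value, ...) on one line, values as JSON. apply_moves: Moves the arm, as the interface text tells. Its arguments: {"type":"object","properties":{"targets":{"type":"array"},"jaw":{"type":"number"}},"required":["targets"]}

```bash
ls; mkdir -p pics
python3 - <<'E'
from cell import *
import cv2,numpy as np
for n in("scene","top"):
    im=get_image(n); cv2.imwrite(f"pics/{n}0.png",im[:,:,::-1]); c=calibration(n); print(n,c["fx"],c["cx"],c["cy"]); print(np.round(c["world_from_camera"],3))
print(read_state())
E
```

```text
pics
scene 380.9288237248481 285.09505351756036 208.54022846725118
[[-7.89000e-01  5.09000e-01 -3.43000e-01  7.54246e+02]
 [ 6.14000e-01  6.65000e-01 -4.26000e-01  3.89996e+02]
 [ 1.10000e-02 -5.47000e-01 -8.37000e-01  7.82581e+02]
 [ 0.00000e+00  0.00000e+00  0.00000e+00  1.00000e+00]]
top 440.50206303199747 276.83423075280893 204.8053934490022
[[-2.400000e-02 -9.920000e-01  1.280000e-01  2.954750e+02]
 [-1.000000e+00  2.600000e-02  1.100000e-02 -1.362100e+01]
 [-1.400000e-02 -1.270000e-01 -9.920000e-01  1.172064e+03]
 [ 0.000000e+00  0.000000e+00  0.000000e+00  1.000000e+00]]
{'clock': 0.1, 'qpos': array([ 1.180201  ,  0.62927444,  0.03843336,  1.51824407, -0.0269772 ,
        0.99630936, -0.02000979]), 'qd': array([ 0.00065208, -0.00199319,  0.0006313 , -0.00189665, -0.00140541,
        0.00124478,  0.00154604]), 'tau': array([ 3.47849025e-03, -5.64515555e+01,  1.23062868e+00, -1.93969095e+01,
        1.13313028e-02,  5.38032793e-03,  1.17889510e-05]), 'eef_pos': array([ 207.25753206, -615.42543115,  195.5750716 ]), 'tool_rot': array([-1.57251358e+00, -3.04383568e-05, -2.81678493e+00]), 'force': array([ 0.41523218, -0.66297062, -0.15968621]), 'torque': array([0.05779912, 0.0211569 , 0.01808356]), 'width': 85.26612928002471}
```

View pics/scene0.png

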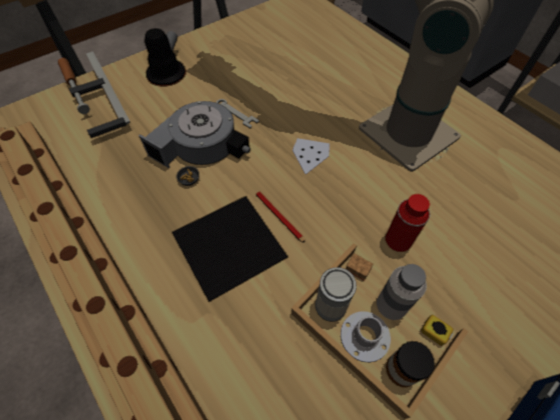

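View pics/top0.png

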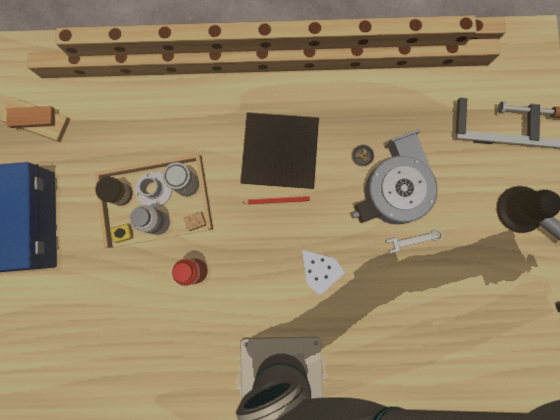

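The scene shows the tray with the tin at (337,290), aerosol at (405,285), jar at (410,362) and connector at (367,335). The fan is at (200,130), the mat at (230,247). Possible mix-ups: the red can (405,222) for the aerosol, and the white holed card (312,153) or the fan's ring for the connector. I choose the ones inside the tray and check with a close crop.

```bash
cat > h.py <<'E'
from cell import *
import cv2,numpy as np
from scipy.spatial.transform import Rotation as R
def ray(n,u,v):
    c=calibration(n);T=np.array(c["world_from_camera"]);d=T[:3,:3]@[(u-c["cx"])/c["fx"],(v-c["cy"])/c["fy"],1];return T[:3,3],d
def onz(n,u,v,z):
    o,d=ray(n,u,v);return (o+d*(z-o[2])/d[2])[:2]
def proj(n,P):
    c=calibration(n);T=np.array(c["world_from_camera"]);p=T[:3,:3].T@(np.asarray(P,float)-T[:3,3]);return np.array([c["fx"]*p[0]/p[2]+c["cx"],c["fy"]*p[1]/p[2]+c["cy"]])
def crop(im,u,v,w,h,s):
    a=im[v:v+h,u:u+w]; a=cv2.resize(a,None,fx=s,fy=s,interpolation=cv2.INTER_CUBIC)
    a=np.clip(255*(a/255.)**.6,0,255).astype(np.uint8)
    for i in range(0,w,10):
        if (u+i)%20==0: cv2.putText(a,str(u+i),(i*s,10),0,.35,(255,255,0),1);a[::4,i*s]=(255,255,0)
    for j in range(h):
        if (v+j)%20==0: cv2.putText(a,str(v+j),(0,j*s+10),0,.35,(255,255,0),1);a[j*s,::4]=(255,255,0)
    return a
def save(n,a): cv2.imwrite("pics/"+n,a[:,:,::-1])
E
python3 - <<'E'
from h import *
t=cv2.imread("pics/top0.png")[:,:,::-1];s=cv2.imread("pics/scene0.png")[:,:,::-1]
save("c1.png",np.vstack([np.hstack([crop(t,90,140,130,100,3),crop(t,340,130,130,100,3)]),np.hstack([crop(s,290,240,130,100,3),crop(s,140,80,130,100,3)])]))
save("c2.png",np.hstack([crop(s,290,250,180,170,4)]))
E
```

```text
(no output)
```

View pics/c1.png

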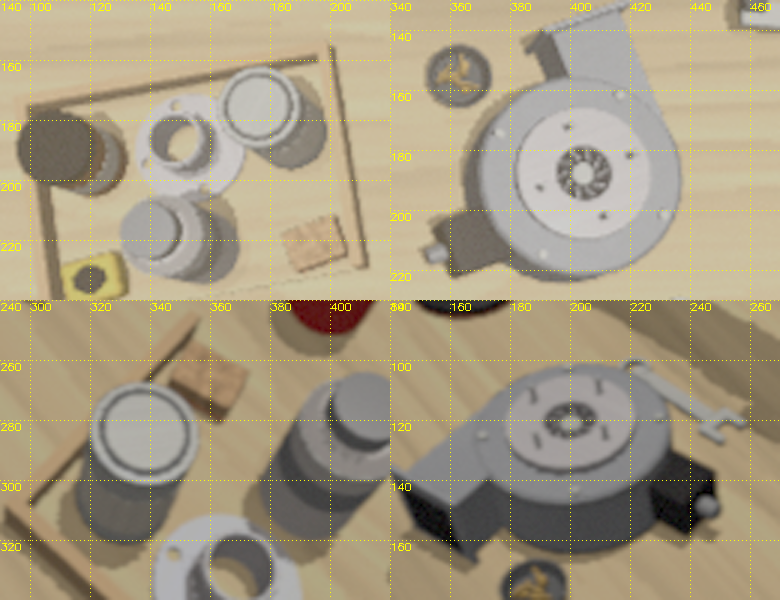

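View pics/c2.png

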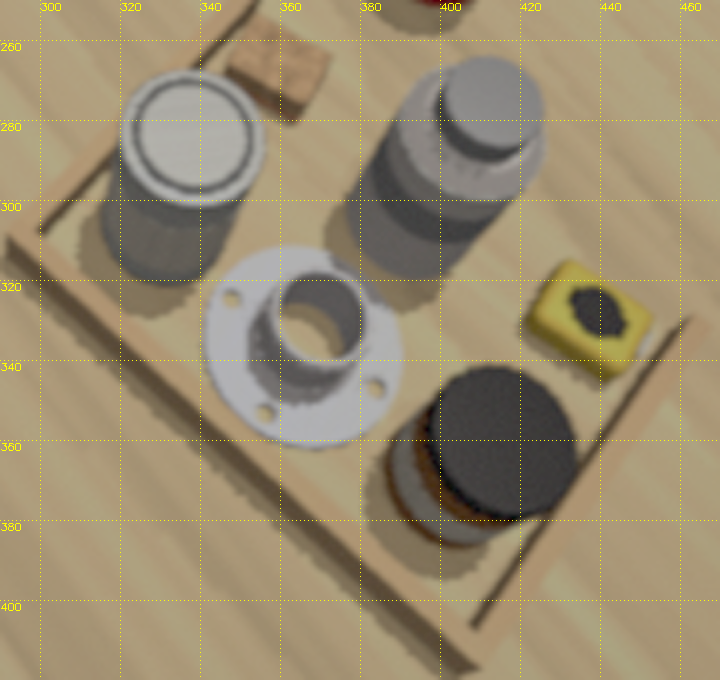

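The close crop confirms the tray holds the tin (337,284), grey aerosol (412,270), jar (417,360) and connector (366,337, holes at 348,324 / 384,347 / 356,353). Four studs are visible on the fan ring. Next I turn these pixels into positions.

Run:
```python
from h import *
def tri(a,b):
    o1,d1=ray("top",*a);o2,d2=ray("scene",*b)
    A=np.stack([d1,-d2],1);x=np.linalg.lstsq(A,o2-o1,rcond=None)[0]
    p,q=o1+d1*x[0],o2+d2*x[1];return np.round((p+q)/2,1),round(np.linalg.norm(p-q),1)
def pr(n,a,b,z): print(n,"top",onz("top",*a,z).round(1),"scene",onz("scene",*b,z).round(1),"tri",*tri(a,b))
pr("tin",(176,175.7),(338.3,284.5),126)
pr("jar",(110,190),(415.9,360.8),101)
pr("aer",(139.7,217),(412.9,275.5),163)
pr("tube",(149.3,186.7),(370.6,329.6),61)
print("flange",onz("scene",366,337,12))
for u,v in((348,324.5),(384,347),(356.25,353)): print("hole s",onz("scene",u,v,12))
for u,v in((148.3,175),(138.3,194)): print("hole t",onz("top",u,v,12))
S=[onz("top",u,v,98) for u,v in((399,172.3),(420,181.7),(411,202),(390,192.7))]
print("studs",np.round(S,1),np.mean(S,0)); print("diag",S[0]-S[2],S[1]-S[3])
S=[onz("scene",140+(u-390)/3,80+(v-300)/3,98) for u,v in((532,390),(599,380),(604,429),(539,434))]
print("studs s top",np.round(S,1),np.mean(S,0))
print("ring t",onz("top",340+(583-390)/3,130+172/3,80),"ring s",onz("scene",140+(570-390)/3,80+(422-300)/3,80))
for u,v in((245,113),(319,117),(315,188),(241,184)): print("mat",onz("top",u,v,3))
# auto: ring & mat & tray masks
t=cv2.imread("pics/top0.png")
for n,P in (("traycorners px",None),):
    for u,v in((98.7,174.5),(200,156),(212,230)): print("tray",onz("top",u,v,40))
```

```text
tin top [507.3 240.1] scene [509.6 245.5] tri [507.9 242.9 119. ] 2.8
jar top [480.8 409.8] scene [488.1 422.6] tri [482.5 420.7  81.5] 6.8
aer top [405.  314.8] scene [408.6 321.1] tri [405.  318.9 154.7] 3.3
tube top [493.6 324.4] scene [497.6 334.8] tri [494.5 331.3  46.8] 6.0
flange [497.80011892 335.85786684]
hole s [509.18109003 295.82780002]
hole s [483.3799115  371.23514504]
hole s [534.26427142 346.08502008]
hole t [534.3352596  342.46606572]
hole t [483.3192522  368.63968241]
studs [[ 506.8 -306. ]
 [ 481.8 -356.2]
 [ 432.  -330.9]
 [ 456.4 -281. ]] [ 469.24476714 -318.53844978]
diag [74.76039168 24.89702661] [ 25.46122495 -75.18771403]
studs s top [[ 487.3 -350.6]
 [ 435.1 -326.6]
 [ 463.1 -273.4]
 [ 509.2 -301. ]] [ 473.67383341 -312.88236739]
ring t [ 471.70658009 -321.9699915 ] ring s [ 474.2346869  -315.68293897]
mat [702.70303041  80.3562637 ]
mat [ 685.4880502  -122.55899118]
mat [ 488.62097476 -104.6922556 ]
mat [504.78582227  94.08665922]
tray [533.41250138 464.79962977]
tray [575.86326832 197.78753614]
tray [379.87475321 167.13978029]
```

The two views disagree by about 5 mm, so I use the gripper as ground truth: turn it, then bring its shut tip over the tray.

```bash
cat >> h.py <<'E'
def to(x,y,z,yaw=None):
    "shift (tool units) and turn about tool y from the measured pose"
    s=read_state();r=R.from_euler("xyz",s["tool_rot"]);d=r.inv().apply(np.array([x,y,z])-s["eef_pos"])
    print("at",s["eef_pos"].round(1),"rot",s["tool_rot"].round(4),"F",s["force"].round(1),"w",round(s["width"],1),"t",round(s["clock"],1))
    print("shift",(d/40).round(3), "turn",None if yaw is None else round(-np.degrees(yaw-s["tool_rot"][2])/8,2))
E
echo
```

apply_moves(targets=[[0,-1,0,0,-1,0],[0,-1,0,0,-1,0],[0,0,0,0,-1,0],[0,0,0,0,-1,0],[0,0,0,0,-1,0],[0,0,0,0,-1,0],[0,0,0,0,-1,0],[0,0,0,0,-1,0],[0,0,0,0,-1,0],[0,0,0,0,-1,0],[0,0,0,0,-0.08,0]], jaw=-1)

```text
clock: 1.48
eef_pos: [207.2, -615.8, 275.9]
tool_rot: [-1.571, 0.001, -1.41]
force: [-0.2, 0.0, -0.8]
width: -0.0
```

apply_moves(targets=[[-0.8,0,0.95,0,0,0],[-0.8,0,0.95,0,0,0],[-0.8,0,0.95,0,0,0],[-0.8,0,0.95,0,0,0],[-0.8,0,0.95,0,0,0],[-0.8,0,0.95,0,0,0],[-0.8,0,0.95,0,0,0],[-0.8,0,0.95,0,0,0],[-0.8,0,0.95,0,0,0],[-0.8,0,0.95,0,0,0],[-0.8,0,0.9,0,0,0]])

```text
clock: 2.85
eef_pos: [562.3, -200.4, 276.3]
tool_rot: [-1.571, -0.0, -1.412]
force: [0.2, -0.2, 0.8]
width: 0.2
```

apply_moves(targets=[[-1,0,0,0,0,0],[-1,0,0,0,0,0],[-1,0,0,0,0,0],[-1,0,0,0,0,0],[-1,0,0,0,0,0],[-1,0,0,0,0,0],[-1,0,0,0,0,0],[-1,0,0,0,0,0],[-1,0,0,0,0,0],[-1,0,0,0,0,0],[-1,0,-0.3,0,0,0],[-1,0,-0.3,0,0,0]])

```text
clock: 4.35
eef_pos: [460.0, 269.2, 276.2]
tool_rot: [-1.571, -0.0, -1.412]
force: [-0.3, 1.7, 0.3]
width: -0.3
```

apply_moves(targets=[[-1,0.6,0,0,0,0],[-0.5,0.5,0,0,0,0],[0,0,0,0,0,0],[0,0,0,0,0,0]])

```text
clock: 4.85
eef_pos: [451.7, 326.4, 232.9]
tool_rot: [-1.57, -0.001, -1.411]
force: [0.9, -0.3, 0.3]
width: 0.0
```

Run:
```python
from h import *
t=get_image("top");s=get_image("scene");st=read_state();p=st["eef_pos"];print(p.round(1))
u=proj("top",p);v=proj("scene",p);print(u,v)
f=lambda q:int(round(q/10)*10)-40
a=crop(t,f(u[0]),f(u[1]),80,80,5);b=crop(s,f(v[0]),f(v[1]),80,80,5)
save("c3.png",np.hstack([a[:400,:400],b[:400,:400]]))
save("t1.png",t);save("s1.png",s)
```

```text
[452.1 326.3 233.3]
[124.2904376  192.27243759] [409.73830697 275.79152211]
```

View pics/c3.png

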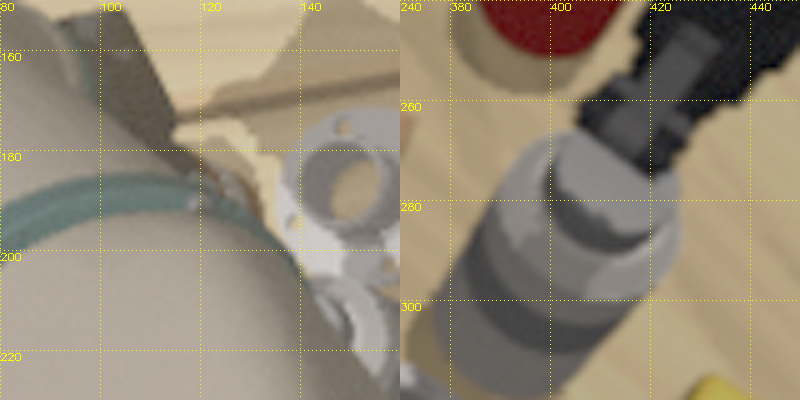

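The top view is blocked by the arm at (110,210). In the scene view the finger end shows near (414,269), against a prediction of (410,276). I'll difference this picture against the starting one.

Run:
```python
from h import *
a=cv2.imread("pics/scene0.png")[:,:,::-1];b=cv2.imread("pics/s1.png")[:,:,::-1]
d=cv2.absdiff(a,b).max(2); m=np.dstack([d*3 if 0 else np.clip(d.astype(int)*4,0,255).astype(np.uint8)]*3)
print(proj("scene",[452.1,326.3,233.3]),proj("scene",[452.1,326.3,273.3]))
save("c4.png",np.hstack([crop(m,370,230,80,80,5),crop(b,370,230,80,80,5)]))
```

```text
[409.74312596 275.81682981] [417.53938389 264.89996625]
```

View pics/c4.png

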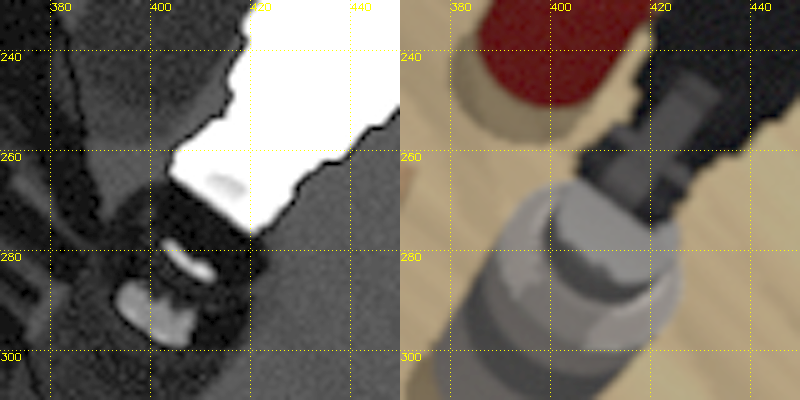

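Run:
```python
from h import *
for z in(0,10,20):
    print("base s",[onz("scene",*p,z).round(0) for p in((361,130),(459,134),(412,165))],"t",[onz("top",*p,z).round(0) for p in((241,340),(322,338))])
b=cv2.imread("pics/s1.png")[:,:,::-1];a=cv2.imread("pics/scene0.png")[:,:,::-1];t=cv2.imread("pics/top0.png")[:,:,::-1]
def mat(im,box):
    g=cv2.cvtColor(im,cv2.COLOR_RGB2GRAY);x,y,w,h=box;m=np.zeros_like(g);m[y:y+h,x:x+w]=(g[y:y+h,x:x+w]<55)*255
    c=max(cv2.findContours(m,0,2)[0],key=cv2.contourArea);return cv2.approxPolyDP(c,6,True).reshape(-1,2).astype(float),cv2.contourArea(c)
for n,im,box in(("top",t,(232,105,95,90)),("scene",a,(165,190,130,112))):
    q,ar=mat(im,box);P=np.array([onz(n,*p,3) for p in q]);print(n,ar,q.tolist(),P.round(1).tolist(),"centre",P.mean(0).round(1), "sides",np.linalg.norm(P-np.roll(P,1,0),axis=1).round(1))
# pencil ends and tin/jar bases
for nm,u,v in(("penA",(245,202),(303,241)),("penB",(309,199),(257,194))): print(nm,onz("top",*u,4).round(1),onz("scene",*v,4).round(1))
save("c5.png",crop(a,340,60,130,120,6))
```

```text
base s [array([ 98., -88.]), array([-113.,   92.]), array([80., 88.])] t [array([ 96., 100.]), array([  97., -109.])]
base s [array([106., -82.]), array([-102.,   96.]), array([88., 92.])] t [array([98., 99.]), array([  99., -108.])]
base s [array([115., -76.]), array([-91., 100.]), array([97., 96.])] t [array([100.,  98.]), array([ 100., -108.])]
top 4878.0 [[247.0, 114.0], [242.0, 181.0], [313.0, 187.0], [317.0, 118.0]] [[699.7, 74.9], [512.9, 91.3], [491.5, -99.4], [682.8, -117.0]] centre [596.7 -12.6] sides [192.6 187.5 191.9 192.1]
scene 6488.5 [[246.0, 197.0], [172.0, 232.0], [209.0, 301.0], [287.0, 257.0]] [[490.8, -93.2], [685.1, -116.1], [704.6, 79.3], [511.4, 98.9]] centre [598.   -7.8] sides [193.2 195.6 196.3 194.1]
penA [455.4  83.9] [457.2  89.7]
penB [459.1 -87.5] [464.1 -83.4]
```

View pics/c5.png

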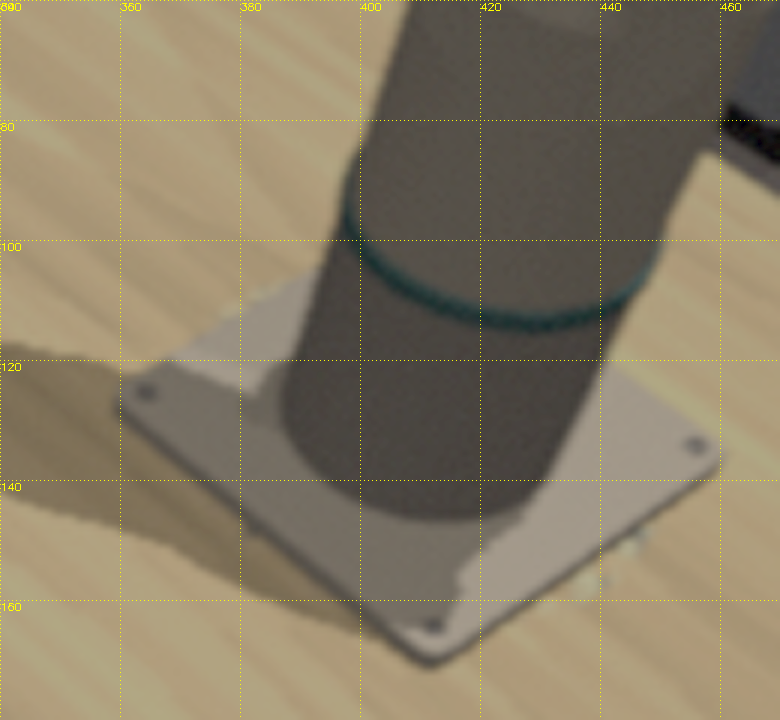

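The base plate's bolt holes (364,125), (456,134) and (411,164) give an absolute check: top y reads about 4.5 mm low and scene y about 2 mm high. Corrected estimates are aerosol (407,319), tin (508,244), jar (483,417), connector (496,332), fan (473,-318) and mat (597,-9). Aerosol first.

apply_moves(targets=[[0,0,-0.6,0,0,0],[0,0,-0.54,0,0,0],[0,0,0,0,0,0],[0,0.5,0,0,0,0],[0,0.5,0,0,0,0],[0,0.5,0,0,0,0],[0,0.5,0,0,0,0],[0,0.5,0,0,0,0],[0,0.5,0,0,0,0],[0,0.3,0,0,0,0],[0,0.15,0,0,0,0],[0,0,0,0,0,0]], jaw=1)

```text
clock: 6.45
eef_pos: [406.4, 320.1, 94.5]
tool_rot: [-1.57, 0.0, -1.41]
force: [0.5, 0.7, -0.4]
width: 85.5
```

apply_moves(targets=[[0,0,0,0,0,0],[0,0,0,0,0,0]], jaw=0.6)

```text
clock: 6.7
eef_pos: [406.3, 320.4, 95.0]
tool_rot: [-1.57, 0.001, -1.409]
force: [0.4, 0.2, 0.8]
width: 67.8
```

apply_moves(targets=[[0,0,0,0,0,0]], jaw=-1)

```text
clock: 6.82
eef_pos: [407.6, 320.8, 95.6]
tool_rot: [-1.567, 0.001, -1.409]
force: [-0.5, -4.9, 21.1]
width: 52.8
```

apply_moves(targets=[[0,0,0,0,0,0],[0,0,0,0,0,0],[0,0,0,0,0,0]])

```text
clock: 7.2
eef_pos: [407.6, 320.6, 95.8]
tool_rot: [-1.567, 0.001, -1.41]
force: [0.1, -1.8, 9.0]
width: 51.9
```

Width 51.9 with an upward push: the pads are not on the straight body. Opening, then a look.

apply_moves(targets=[[0,0,0,0,0,0],[0,0,0,0,0,0],[0,0,0,0,0,0]], jaw=1)

```text
clock: 7.58
eef_pos: [405.8, 320.0, 94.3]
tool_rot: [-1.571, -0.0, -1.409]
force: [0.2, 0.5, -0.1]
width: 85.8
```

Run:
```python
from h import *
b=get_image("scene");t=get_image("top");save("s2.png",b);save("t2.png",t)
print(read_state()["eef_pos"],proj("scene",read_state()["eef_pos"]))
save("c6.png",np.hstack([crop(b,340,230,100,110,4),crop(t,80,140,100,110,4)]))
```

```text
[405.88501427 320.01070052  94.27570231] [402.87588854 288.68674538]
```

View pics/c6.png

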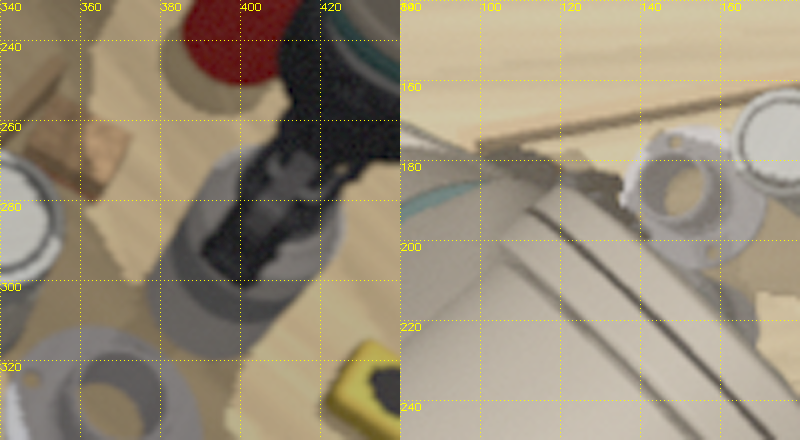

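Run:
```python
from h import *
print("finger back exp",[proj("scene",[405.9+d*.987,320+d*.16,z]).round(1) for d in(42,57) for z in (94,107)])
print("edge exp along x",[proj("scene",[405.9+57*.987+.16*e,320+57*.16-.987*e,z]).round(1) for e in(-11,11) for z in (94,107)])
for x,y in((407,319),(407,325),(400,319)):
    print([proj("scene",[x,y,z]).round(1) for z in(6,126,163)],[proj("top",[x,y,z]).round(1) for z in(6,126,163)])
```

```text
finger back exp [array([390.3, 304.4]), array([392., 302.]), array([385.7, 310.2]), array([387.3, 307.9])]
edge exp along x [array([390.6, 314.2]), array([392.4, 312. ]), array([380.8, 306.2]), array([382.3, 303.9])]
[array([390.8, 304.2]), array([406.7, 282.2]), array([412.6, 274.1])] [array([157.1, 222.2]), array([142.9, 217.7]), array([137.9, 216.2])]
[array([392.9, 306.4]), array([409.2, 284.7]), array([415.2, 276.6])] [array([154.9, 222.2]), array([140.4, 217.8]), array([135.3, 216.2])]
[array([393.1, 302.3]), array([409.3, 280. ]), array([415.3, 271.8])] [array([157.1, 224.8]), array([142.9, 220.7]), array([137.8, 219.2])]
```

Run:
```python
from h import *
a=cv2.imread("pics/s1.png").astype(int);b=cv2.imread("pics/s2.png").astype(int)
d=np.abs(a-b).max(2);print(d[296:326:2,370:412:2])
```

```text
[[15  3  2  1  0  1  1  1  2  1  3 26 44 40 38 46 59 60 34 21 18]
 [28  7  3  1  1  2  2  2  1  2  2  3 21 41 42 43 46 37  2 16 20]
 [50 22  1  1  1  1  3  1  1  1  0  2  2 12 41 44 40 23  4  7  9]
 [52 35  2  0  1  2  1  1  1  2  0  1  1  1  6 21 13  0  3  2  3]
 [52  6  9  1  1  1  1  2  1  1  1  1  1  1  1  1  1  4  2  4  5]
 [37 12  4  1  2  1  0  2  2  1  1  1  1  2  2  1  2  1  2  1  2]
 [32 16  4  1  2  1  1  1  2  1  1  1  1  2  4  3  1  0  1  0  2]
 [31  6  2  1  0  2  0  1  2  0  1  0  1  2  0  1  0  2  2  1  2]
 [53 13  2  1  2  0  1  1  1  3  1  4  3  0  1  1  1  2  1  2  3]
 [78 29  2  1  1  1  1  1  1  2  1  2  3  3  1  2  2  1  1  1  2]
 [46 32  2  2  2  1  2  0  2  1  3  3  1  1  2  1  1  2  1  2  2]
 [ 5  6  9  9  2  0  4 12 12  6  2  1  0  2  1  1  2  2  2  2  2]
 [ 2  2  3  5  1 10 12 15 12  3  1  1  1  2  2  3  3  2  1  3  2]
 [ 1  1  1  1  1  2  3  3  3  2  2  0  1  1  1  1  2  2  2  2  2]
 [ 2  0  2  1  1  2  2  2  2  1  1  2  3  2  4  2  2  2  3  1  2]]
```

apply_moves(targets=[[0,0.1,0,0,0,0],[0,0.1,0,0,0,0],[0,0.05,0,0,0,0],[0,0,0,0,0,0]])

```text
clock: 8.18
eef_pos: [405.8, 319.9, 84.2]
tool_rot: [-1.571, -0.0, -1.409]
force: [-0.4, -0.4, 0.5]
width: 85.7
```

The can hardly moved (under 1 px), and there is no contact at 84. I'll try the grip here.

apply_moves(targets=[[0,0,0,0,0,0],[0,0,0,0,0,0],[0,0,0,0,0,0]], jaw=0.4)

```text
clock: 8.55
eef_pos: [406.5, 320.5, 85.3]
tool_rot: [-1.569, 0.001, -1.409]
force: [0.3, -1.0, 5.8]
width: 60.8
```

apply_moves(targets=[[0,0,0,0,0,0],[0,0.1,0,0,0,0],[0,0.1,0,0,0,0],[0,0,0,0,0,0]], jaw=1)

```text
clock: 9.05
eef_pos: [405.7, 319.7, 75.8]
tool_rot: [-1.572, -0.001, -1.409]
force: [-0.5, -0.6, -0.2]
width: 85.7
```

apply_moves(targets=[[0,0,0,0,0,0],[0,0,0,0,0,0],[0,0,0,0,0,0]], jaw=0.4)

```text
clock: 9.43
eef_pos: [406.5, 320.4, 77.1]
tool_rot: [-1.57, 0.0, -1.409]
force: [0.3, -0.1, 5.2]
width: 62.4
```

apply_moves(targets=[[0,0,0,0,0,0],[0,0.1,0,0,0,0],[0,0.1,0,0,0,0],[0,0,0,0,0,0]], jaw=1)

```text
clock: 9.93
eef_pos: [405.6, 319.8, 67.8]
tool_rot: [-1.572, -0.001, -1.409]
force: [0.2, -0.3, 0.2]
width: 85.3
```

apply_moves(targets=[[0,0,0,0,0,0],[0,0,0,0,0,0],[0,0,0,0,0,0]], jaw=0.4)

```text
clock: 10.3
eef_pos: [406.5, 320.4, 69.0]
tool_rot: [-1.57, 0.001, -1.41]
force: [0.4, -0.3, 6.5]
width: 62.8
```

apply_moves(targets=[[0,0,0,0,0,0],[0,0,0,0,0,0],[0,0,0,0,0,0],[0,0,0,0,0,0]], jaw=-1)

```text
clock: 10.8
eef_pos: [406.5, 320.4, 69.0]
tool_rot: [-1.57, 0.0, -1.41]
force: [0.2, -0.8, 5.2]
width: 62.8
```

Run:
```python
from h import *
b=get_image("scene");t=get_image("top");save("s3.png",b)
s=read_state();print(s["eef_pos"].round(1),s["width"],s["force"].round(1))
a=cv2.imread("pics/scene0.png")[:,:,::-1]
save("c7.png",np.hstack([crop(a,340,230,100,120,4),crop(b,340,230,100,120,4)]))
```

```text
[406.5 320.4  69. ] 62.81362121117312 [-0.5 -0.2  5.9]
```

View pics/c7.png

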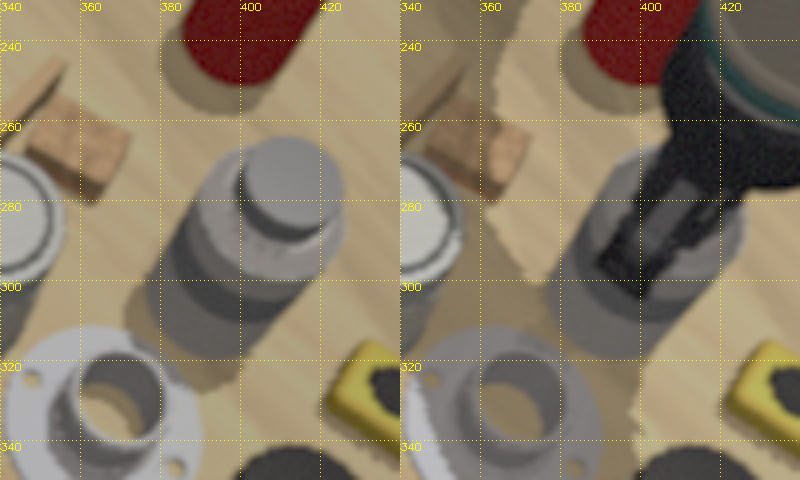

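The crop shows the near finger's tip at (395,300) on the dark band, centred on the can's body. A small lift to test the grip.

apply_moves(targets=[[0,-0.1,0,0,0,0],[0,-0.2,0,0,0,0],[0,-0.3,0,0,0,0],[0,0,0,0,0,0],[0,0,0,0,0,0]])

```text
clock: 11.52
eef_pos: [406.0, 319.9, 92.5]
tool_rot: [-1.571, -0.0, -1.41]
force: [0.2, 1.0, -3.7]
width: 62.6
```

Held, 3.7 N. Lift and carry it to the mat spot (547,46).

apply_moves(targets=[[0,-0.6,0,0,0,0],[0,-0.8,0,0,0,0],[0,-0.8,0,0,0,0],[0,-0.8,0,0,0,0],[0.5,0,0.17,0,0,0],[0.9,0,0.3,0,0,0],[0.9,0,0.3,0,0,0],[0.9,0,0.3,0,0,0],[0.9,0,0.3,0,0,0],[0.9,0,0.3,0,0,0],[0.9,0,0.3,0,0,0],[0.9,0,0.3,0,0,0]])

```text
clock: 13.02
eef_pos: [539.3, 64.9, 211.9]
tool_rot: [-1.572, -0.0, -1.409]
force: [0.5, 0.1, -3.2]
width: 62.4
```

apply_moves(targets=[[0.5,0,0.1,0,0,0],[0,0.6,0,0,0,0],[0,0.8,0,0,0,0],[0,0.8,0,0,0,0],[0,0.7,0,0,0,0],[0,0.4,0,0,0,0],[0,0.2,0,0,0,0],[0,0,0,0,0,0]])

```text
clock: 14.02
eef_pos: [546.6, 47.4, 72.5]
tool_rot: [-1.571, 0.0, -1.409]
force: [-0.8, -0.1, -2.9]
width: 62.3
```

Run:
```python
from h import *
to(546.6,45.6,67)
```

```text
at [546.6  47.4  72.5] rot [-1.5708e+00  1.0000e-04 -1.4090e+00] F [-0.8 -0.1 -2.9] w 62.3 t 14.0
shift [ 0.045  0.138 -0.006] turn None
```

apply_moves(targets=[[0,0.05,0,0,0,0],[0,0.04,0,0,0,0],[0,0.04,0,0,0,0],[0,0,0,0,0,0]])

```text
clock: 14.52
eef_pos: [546.5, 47.0, 67.2]
tool_rot: [-1.571, -0.0, -1.41]
force: [-0.1, 0.3, -3.1]
width: 62.9
```

apply_moves(targets=[[0,0.03,0,0,0,0],[0,0,0,0,0,0]])

```text
clock: 14.78
eef_pos: [546.6, 47.1, 66.1]
tool_rot: [-1.57, 0.0, -1.409]
force: [0.1, 0.5, -2.5]
width: 62.9
```

apply_moves(targets=[[0,0.03,0,0,0,0],[0,0,0,0,0,0]])

```text
clock: 15.02
eef_pos: [546.8, 47.2, 66.0]
tool_rot: [-1.57, -0.001, -1.409]
force: [-1.9, -0.2, 7.3]
width: 62.7
```

apply_moves(targets=[[0,0.03,0,0,0,0],[0,0,0,0,0,0]])

```text
clock: 15.28
eef_pos: [546.9, 47.2, 65.9]
tool_rot: [-1.57, -0.001, -1.409]
force: [-4.0, -0.5, 17.7]
width: 62.7
```

Contact at 66.0, as expected for the mat. Release and go to the tin. The fingers evidently sit about 22 mm above the reported TCP, so I plan the heights accordingly.

apply_moves(targets=[[0,-0.03,0,0,0,0],[0,0,0,0,0,0],[0,0,0,0,0,0],[0,-0.5,0,0,0,0],[0,-0.9,0,0,0,0],[0,-0.9,0,0,0,0],[0,-0.8,0,0,0,0],[0,-0.4,0,0,0,0]], jaw=1)

```text
clock: 16.27
eef_pos: [547.2, 47.3, 206.2]
tool_rot: [-1.569, -0.0, -1.409]
force: [0.0, 0.1, -0.3]
width: 85.4
```

apply_moves(targets=[[-0.8,0,0,0,0,0],[-0.9,0,0,0,0,0],[-0.9,0,0,0,0,0],[-0.9,0,0,0,0,0],[-0.9,0,-0.1,0,0,0],[-0.6,0,-0.07,0,0,0],[0,0,0,0,0,0],[0,0,0,0,0,0]])

```text
clock: 17.27
eef_pos: [507.9, 241.8, 204.2]
tool_rot: [-1.572, -0.002, -1.411]
force: [-0.1, -0.8, 0.5]
width: 85.3
```

Run:
```python
from h import *
to(508.5,244,60)
b=get_image("scene");save("s4.png",b)
save("c8.png",np.hstack([crop(b,290,230,100,100,4),crop(b,180,180,100,100,4)]))
```

```text
at [507.9 241.8 204.2] rot [-1.5718 -0.0016 -1.4105] F [-0.1 -0.8  0.5] w 85.3 t 17.3
shift [-0.058  3.604  0.028] turn None
```

View pics/c8.png

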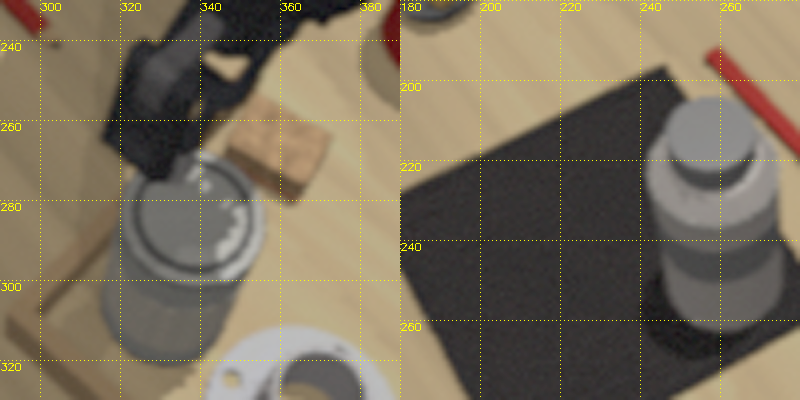

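The aerosol stands upright on the mat at (257,240), and the open fingers straddle the tin at (337,280). Descend and grip.

apply_moves(targets=[[-0.06,0.6,0.03,0,0,0],[0,0.8,0,0,0,0],[0,0.7,0,0,0,0],[0,0.5,0,0,0,0],[0,0.4,0,0,0,0],[0,0.3,0,0,0,0],[0,0.2,0,0,0,0],[0,0.1,0,0,0,0],[0,0,0,0,0,0]])

```text
clock: 18.45
eef_pos: [508.5, 246.0, 60.9]
tool_rot: [-1.571, 0.0, -1.409]
force: [-0.6, 0.1, 0.3]
width: 85.5
```

apply_moves(targets=[[0,0,0,0,0,0],[0,0,0,0,0,0],[0,0,0,0,0,0],[0,0,0,0,0,0]], jaw=0.4)

```text
clock: 18.95
eef_pos: [509.3, 246.4, 61.8]
tool_rot: [-1.569, 0.001, -1.409]
force: [0.7, 0.1, 5.6]
width: 63.6
```

apply_moves(targets=[[0,0,0,0,0,0],[0,0,0,0,0,0],[0,0,0,0,0,0]], jaw=-1)

```text
clock: 19.32
eef_pos: [509.3, 246.4, 61.8]
tool_rot: [-1.569, 0.0, -1.409]
force: [0.4, 0.2, 6.0]
width: 63.2
```

apply_moves(targets=[[0,-0.1,0,0,0,0],[0,-0.2,0,0,0,0],[0,-0.3,0,0,0,0],[0,0,0,0,0,0],[0,0,0,0,0,0]])

```text
clock: 19.95
eef_pos: [508.4, 245.8, 84.9]
tool_rot: [-1.571, -0.0, -1.41]
force: [-0.9, -0.4, -6.3]
width: 63.3
```

apply_moves(targets=[[0,-0.7,0,0,0,0],[0,-0.8,0,0,0,0],[0,-0.3,0,0,0,0],[0.5,0,0.25,0,0,0],[0.9,0,0.44,0,0,0],[0.9,0,0.44,0,0,0],[0.9,0,0.44,0,0,0],[0.9,0,0.44,0,0,0],[0.9,0,0.44,0,0,0],[0.77,0,0.36,0,0,0],[0,0.4,0,0,0,0],[0,0.6,0,0,0,0]])

```text
clock: 21.45
eef_pos: [656.0, 36.3, 115.4]
tool_rot: [-1.572, 0.001, -1.41]
force: [-0.6, 0.8, -6.3]
width: 63.4
```

apply_moves(targets=[[0,0.5,0,0,0,0],[0,0.35,0,0,0,0],[0,0.2,0,0,0,0],[0,0,0,0,0,0]])

```text
clock: 21.95
eef_pos: [656.3, 36.3, 74.4]
tool_rot: [-1.571, 0.0, -1.409]
force: [-0.1, 0.1, -5.6]
width: 63.3
```

Run:
```python
from h import *
to(656.2,36,58.8)
```

```text
at [656.3  36.3  74.4] rot [-1.5714  0.     -1.4092] F [-0.1  0.1 -5.6] w 63.3 t 21.9
shift [ 0.008  0.39  -0.002] turn None
```

apply_moves(targets=[[0,0.15,0,0,0,0],[0,0.1,0,0,0,0],[0,0.06,0,0,0,0],[0,0.05,0,0,0,0],[0,0,0,0,0,0]])

```text
clock: 22.58
eef_pos: [656.4, 36.2, 60.3]
tool_rot: [-1.571, 0.0, -1.409]
force: [0.6, 0.4, -7.2]
width: 63.4
```

apply_moves(targets=[[0,0.04,0,0,0,0],[0,0,0,0,0,0]])

```text
clock: 22.82
eef_pos: [656.7, 36.2, 59.0]
tool_rot: [-1.57, 0.0, -1.409]
force: [-0.5, 0.1, -6.9]
width: 63.4
```

apply_moves(targets=[[0,0.03,0,0,0,0],[0,0,0,0,0,0]])

```text
clock: 23.08
eef_pos: [656.8, 36.2, 58.8]
tool_rot: [-1.57, -0.0, -1.409]
force: [-1.9, -0.9, 6.1]
width: 63.6
```

apply_moves(targets=[[0,-0.02,0,0,0,0],[0,0,0,0,0,0],[0,0,0,0,0,0],[0,-0.5,0,0,0,0],[0,-0.9,0,0,0,0],[0,-0.7,0,0,0,0]], jaw=1)

```text
clock: 23.82
eef_pos: [657.3, 36.6, 145.3]
tool_rot: [-1.568, 0.0, -1.409]
force: [0.8, -0.3, 0.5]
width: 85.7
```

apply_moves(targets=[[-0.85,0,-0.23,0,0,0],[-0.85,0,-0.23,0,0,0],[-0.85,0,-0.23,0,0,0],[-0.85,0,-0.23,0,0,0],[-0.85,0,-0.23,0,0,0],[-0.85,0,-0.23,0,0,0],[-0.85,0,-0.23,0,0,0],[-0.85,0,-0.23,0,0,0],[-0.85,0,-0.23,0,0,0],[-0.85,0,-0.23,0,0,0],[-0.85,0,-0.23,0,0,0],[-0.75,0,-0.23,0,0,0]])

```text
clock: 25.32
eef_pos: [482.2, 419.2, 144.1]
tool_rot: [-1.569, 0.002, -1.409]
force: [1.1, -0.4, -0.2]
width: 85.5
```

Run:
```python
from h import *
b=get_image("scene");save("s5.png",b)
to(483,417,38)
save("c9.png",np.hstack([crop(b,340,290,100,110,4),crop(b,170,170,100,110,4)]))
```

```text
at [478.5 424.8 144.4] rot [-1.5704  0.0069 -1.4031] F [-2.2  3.8  0.9] w 85.3 t 25.4
shift [0.23  2.659 0.077] turn None
```

View pics/c9.png

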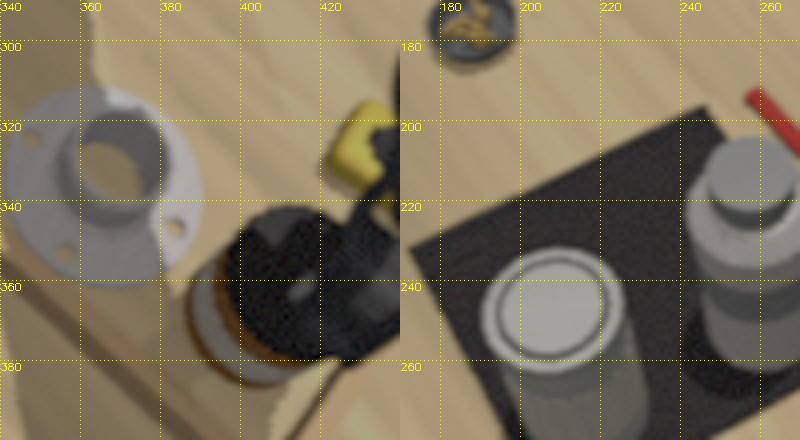

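Tin (205,247) and aerosol (255,225) stand upright on the mat; the arm is over the jar (415,355). Descend and grip.

apply_moves(targets=[[0,0,0,0,0,0],[0,0.5,0,0,0,0],[0,0.7,0,0,0,0],[0,0.6,0,0,0,0],[0,0.4,0,0,0,0],[0,0.3,0,0,0,0],[0,0.15,0,0,0,0],[0,0,0,0,0,0],[0,0,0,0,0,0]])

```text
clock: 26.5
eef_pos: [482.9, 417.7, 37.1]
tool_rot: [-1.57, 0.001, -1.409]
force: [0.1, 1.3, 0.5]
width: 85.5
```

apply_moves(targets=[[0,0,0,0,0,0],[0,0,0,0,0,0],[0,0,0,0,0,0],[0,0,0,0,0,0]], jaw=0.4)

```text
clock: 27.0
eef_pos: [483.7, 418.0, 37.6]
tool_rot: [-1.568, 0.001, -1.41]
force: [1.0, 0.2, 5.1]
width: 60.6
```

apply_moves(targets=[[0,0,0,0,0,0],[0,0,0,0,0,0],[0,0,0,0,0,0]], jaw=-1)

```text
clock: 27.38
eef_pos: [483.7, 418.0, 37.7]
tool_rot: [-1.568, 0.001, -1.41]
force: [1.4, -0.0, 6.2]
width: 60.6
```

apply_moves(targets=[[0,-0.1,0,0,0,0],[0,-0.2,0,0,0,0],[0,-0.3,0,0,0,0],[0,0,0,0,0,0],[0,0,0,0,0,0]])

```text
clock: 28.0
eef_pos: [482.5, 417.1, 60.5]
tool_rot: [-1.571, -0.0, -1.409]
force: [-0.0, 1.2, -3.9]
width: 60.3
```

apply_moves(targets=[[0,-0.6,0,0,0,0],[0,-0.9,0,0,0,0],[0,-0.9,0,0,0,0],[0,-0.9,0,0,0,0],[0,-0.6,0,0,0,0],[0.6,0,0.04,0,0,0],[0.9,0,0.06,0,0,0],[0.9,0,0.06,0,0,0],[0.9,0,0.06,0,0,0],[0.9,0,0.06,0,0,0],[0.9,0,0.06,0,0,0],[0.9,0,0.06,0,0,0]])

```text
clock: 29.5
eef_pos: [536.7, 181.5, 216.0]
tool_rot: [-1.572, -0.0, -1.409]
force: [-0.1, -0.5, -4.2]
width: 60.4
```

apply_moves(targets=[[0.9,0,0.06,0,0,0],[0.9,0,0.06,0,0,0],[0.9,0,0.06,0,0,0],[0.9,0,0.06,0,0,0],[0.9,0,0.06,0,0,0],[0.9,0,0.06,0,0,0],[0.9,0,0.06,0,0,0],[0,0,0,0,0,0],[0,0.6,0,0,0,0],[0,0.8,0,0,0,0],[0,0.9,0,0,0,0],[0,0.9,0,0,0,0]])

```text
clock: 31.0
eef_pos: [593.7, -62.2, 87.3]
tool_rot: [-1.571, 0.001, -1.409]
force: [0.9, -0.2, -4.3]
width: 60.4
```

apply_moves(targets=[[0,0.5,0,0,0,0],[0,0.3,0,0,0,0],[0,0.2,0,0,0,0],[0,0,0,0,0,0]])

```text
clock: 31.5
eef_pos: [594.0, -62.9, 48.4]
tool_rot: [-1.571, 0.0, -1.409]
force: [0.3, -0.5, -3.5]
width: 60.5
```

Run:
```python
from h import *
to(592.2,-63.8,34.7)
```

```text
at [594.  -62.9  48.4] rot [-1.5708e+00  1.0000e-04 -1.4092e+00] F [ 0.3 -0.5 -3.5] w 60.5 t 31.5
shift [ 0.014  0.343 -0.049] turn None
```

apply_moves(targets=[[0,0.15,0,0,0,0],[0,0.1,0,0,0,0],[0,0.06,0,0,0,0],[0,0,0,0,0,0],[0,0.03,0,0,0,0],[0,0,0,0,0,0]])

```text
clock: 32.25
eef_pos: [594.2, -63.1, 34.9]
tool_rot: [-1.57, -0.0, -1.409]
force: [0.4, 0.2, -3.9]
width: 60.2
```

apply_moves(targets=[[0,0.02,0,0,0,0],[0,0,0,0,0,0]])

```text
clock: 32.5
eef_pos: [594.2, -63.2, 34.7]
tool_rot: [-1.57, -0.0, -1.409]
force: [-1.2, -0.2, 3.4]
width: 60.3
```

The jar is down on the mat. Release and go to the connector at (495,332). Its holes lie at about 18.6° and the studs at about 18.5°, mod 90.

apply_moves(targets=[[0,-0.02,0,0,0,0],[0,0,0,0,0,0],[0,0,0,0,0,0],[0,-0.5,0,0,0,0],[0,-0.9,0,0,0,0],[0,-0.9,0,0,0,0],[0,-0.9,0,0,0,0]], jaw=1)

```text
clock: 33.38
eef_pos: [593.9, -63.1, 163.9]
tool_rot: [-1.571, 0.0, -1.409]
force: [0.1, 0.6, -0.5]
width: 85.6
```

apply_moves(targets=[[-0.6,0,-0.08,0,0,0],[-0.9,0,-0.08,0,0,0],[-0.9,0,-0.08,0,0,0],[-0.9,0,-0.08,0,0,0],[-0.9,0,-0.08,0,0,0],[-0.9,0,-0.08,0,0,0],[-0.9,0,-0.08,0,0,0],[-0.9,0,-0.08,0,0,0],[-0.9,0,-0.08,0,0,0],[-0.9,0,-0.08,0,0,0],[-0.9,0,-0.07,0,0,0],[-0.5,0,0,0,0,0]])

```text
clock: 34.88
eef_pos: [493.8, 332.3, 162.9]
tool_rot: [-1.571, 0.001, -1.407]
force: [0.3, -0.1, -0.1]
width: 85.5
```

apply_moves(targets=[[0,0.3,0,0,0,0],[0,0.6,0,0,0,0],[0,0.7,0,0,0,0],[0,0.6,0,0,0,0],[0,0.4,0,0,0,0],[0,0.2,0,0,0,0],[0,0,0,0,0,0]])

```text
clock: 35.75
eef_pos: [494.9, 329.5, 50.5]
tool_rot: [-1.571, -0.0, -1.41]
force: [-0.5, -0.4, 0.5]
width: 85.0
```

Run:
```python
from h import *
to(495,331.5,5)
```

```text
at [494.9 329.5  50.5] rot [-1.5712e+00 -5.0000e-04 -1.4099e+00] F [-0.5 -0.4  0.5] w 85.0 t 35.8
shift [-0.049  1.138  0.012] turn None
```

apply_moves(targets=[[-0.05,0.3,0.01,0,0,0],[0,0.3,0,0,0,0],[0,0.25,0,0,0,0],[0,0.15,0,0,0,0],[0,0.1,0,0,0,0],[0,0,0,0,0,0]])

```text
clock: 36.5
eef_pos: [494.7, 332.0, 6.6]
tool_rot: [-1.571, -0.0, -1.409]
force: [-0.4, -0.6, 0.5]
width: 85.1
```

apply_moves(targets=[[0,0,0,0,0,0],[0,0,0,0,0,0],[0,0,0,0,0,0],[0,0,0,0,0,0]], jaw=0)

```text
clock: 37.0
eef_pos: [495.6, 332.5, 7.9]
tool_rot: [-1.569, 0.001, -1.41]
force: [0.2, -0.3, 3.9]
width: 45.8
```

apply_moves(targets=[[0,0,0,0,0,0],[0,0,0,0,0,0],[0,0,0,0,0,0]], jaw=-1)

```text
clock: 37.38
eef_pos: [495.6, 332.5, 7.9]
tool_rot: [-1.569, 0.001, -1.41]
force: [0.5, -0.1, 4.7]
width: 45.9
```

apply_moves(targets=[[0,-0.1,0,0,0,0],[0,-0.2,0,0,0,0],[0,-0.4,0,0,0,0],[0,0,0,0,0,0],[0,0,0,0,0,0]])

```text
clock: 38.0
eef_pos: [494.9, 332.0, 35.0]
tool_rot: [-1.571, 0.0, -1.409]
force: [0.6, -0.1, -3.5]
width: 45.8
```

The connector is held (3.5 N); its underside is 1.9 mm below the TCP reading. Carry it to a hover over the fan.

apply_moves(targets=[[0,-0.6,0,0,0,0],[0,-0.9,0,0,0,0],[0,-0.9,0,0,0,0],[0,-0.9,0,0,0,0],[0,-0.6,0,0,0,0],[0.5,0,-0.1,0,0,0],[0.9,0,-0.18,0,0,0],[0.9,0,-0.18,0,0,0],[0.9,0,-0.18,0,0,0],[0.9,0,-0.18,0,0,0],[0.9,0,-0.18,0,0,0],[0.9,0,-0.18,0,0,0]])

```text
clock: 39.5
eef_pos: [484.1, 88.1, 189.1]
tool_rot: [-1.575, -0.001, -1.411]
force: [0.3, 0.1, -2.5]
width: 45.8
```

apply_moves(targets=[[0.9,0,-0.18,0,0,0],[0.9,0,-0.18,0,0,0],[0.9,0,-0.18,0,0,0],[0.9,0,-0.18,0,0,0],[0.9,0,-0.18,0,0,0],[0.9,0,-0.18,0,0,0],[0.9,0,-0.18,0,0,0],[0.9,0,-0.18,0,0,0],[0.9,0,-0.18,0,0,0],[0.9,0,-0.18,0,0,0],[0.9,0,-0.14,0,0,0],[0.2,0,0,0,0,0]])

```text
clock: 41.0
eef_pos: [470.6, -323.5, 188.6]
tool_rot: [-1.575, 0.0, -1.415]
force: [0.9, -0.2, -2.5]
width: 45.5
```

apply_moves(targets=[[0,0.4,0,0,0,0],[0,0.6,0,0,0,0],[0,0.3,0,0,0,0],[0,0.1,0,0,0,0],[0,0,0,0,0,0],[0,0,0,0,0,0]])

```text
clock: 41.75
eef_pos: [475.1, -319.8, 135.5]
tool_rot: [-1.57, -0.001, -1.409]
force: [-0.4, 0.2, -2.6]
width: 45.7
```

Run:
```python
from h import *
b=get_image("scene");t=get_image("top");save("s6.png",b);save("t6.png",t)
to(472.5,-316,130)
a=cv2.imread("pics/s5.png")[:,:,::-1]
save("c10.png",np.hstack([crop(b,150,70,100,100,4),crop(a,150,70,100,100,4)]))
```

```text
at [ 474.9 -319.9  135.5] rot [-1.5698e+00 -9.0000e-04 -1.4094e+00] F [-0.6 -0.  -2.5] w 45.7 t 41.9
shift [-0.105  0.137 -0.045] turn None
```

View pics/c10.png

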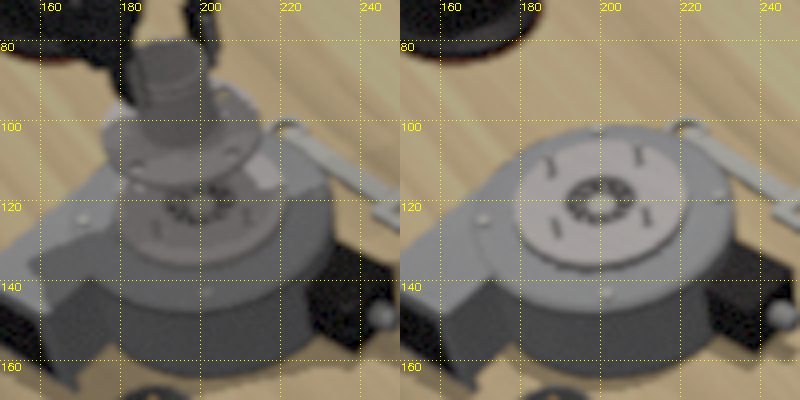

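Run:
```python
from h import *
p=np.array([475,-319.9]);th=np.radians(18.6);z=139.6
for k in range(4):
    q=p+40*np.array([np.cos(th+k*np.pi/2),np.sin(th+k*np.pi/2)]);print("hole exp",proj("scene",[*q,z]).round(1))
A=np.linspace(0,2*np.pi,200)
E=np.array([proj("scene",[p[0]+49*np.cos(a),p[1]+49*np.sin(a),z]) for a in A]);E2=np.array([proj("scene",[p[0]+49*np.cos(a),p[1]+49*np.sin(a),z-6]) for a in A])
print("flange exp u",E[:,0].min(),E[:,0].max(),"vmax",E2[:,1].max(),"centre",proj("scene",[*p,z]))
for u,v in((184.2,112.5),(208,107.5)): print("hole seen",onz("scene",u,v,z).round(1))
for zz,S in((98,[(186.75,109),(209.25,107),(210.75,121.75),(188.25,124.25)]),(80,[(188,114.5),(210.25,111.5),(212.25,126.5),(190,129.25)])):
    P=np.array([onz("scene",*s,zz) for s in S]);print(zz,P.round(1).tolist(),P.mean(0).round(1),[np.degrees(np.arctan2(*(P[i]-P[i+2])[::-1])).round(1) for i in(0,1)],[np.linalg.norm(P[i]-P[i+2]).round(1) for i in(0,1)])
# ring ellipse fits
for n,f,c,r in(("scene","pics/s5.png",(200,121),30),("top","pics/t2.png",(404,187),34)):
    im=cv2.imread(f);g=cv2.cvtColor(im,cv2.COLOR_BGR2GRAY).astype(np.float32);pts=[]
    for a in np.linspace(0,2*np.pi,120,endpoint=False):
        rr=np.arange(14,r,.25);xs=(c[0]+rr*np.cos(a)).astype(np.float32);ys=(c[1]+rr*np.sin(a)).astype(np.float32)
        pr=cv2.GaussianBlur(cv2.remap(g,xs[None],ys[None],1),(9,1),0)[0];d=np.diff(pr);
        k=len(d)-1-np.argmin(d[::-1]); 
        if d[k]<-1: pts.append((xs[k],ys[k]))
    pts=np.float32(pts);e=cv2.fitEllipseAMS(pts);Q=np.array([onz(n,*q,80) for q in pts]);M=np.c_[2*Q,np.ones(len(Q))];w=None
    for _ in range(4):
        s=np.linalg.lstsq(M,(Q**2).sum(1),rcond=None)[0];R_=np.sqrt(s[2]+s[0]**2+s[1]**2);er=np.abs(np.hypot(*(Q-s[:2]).T)-R_);keep=er<2*np.median(er)+.3;Q=Q[keep];M=M[keep]
    print(n,"ring",s[:2].round(1),R_.round(1),len(Q))
```

```text
hole exp [183.6 111.3]
hole exp [207.2 108.2]
hole exp [205.1  92.9]
hole exp [182.3  95.7]
flange exp u 174.34497334695928 214.6430642159499 vmax 117.79693090158896 centre [194.57829347 101.88772316]
hole seen [ 513.9 -302.5]
hole seen [ 459.3 -283. ]
98 [[486.7, -354.7], [436.6, -326.2], [461.9, -278.0], [511.2, -304.4]] [ 474.1 -315.8] [np.float64(-72.1), np.float64(-163.8)] [np.float64(80.6), np.float64(77.7)]
80 [[487.4, -354.2], [435.2, -328.7], [460.2, -278.7], [510.3, -304.5]] [ 473.3 -316.5] [np.float64(-70.2), np.float64(-162.1)] [np.float64(80.2), np.float64(78.8)]
scene ring [ 472.9 -319.7] 55.4 100
top ring [ 472.6 -321.8] 54.7 77
```

At hover the flange appears about 0.7 px right of its expected place at (195,104). Relative to it, the fan centre comes out near (474.7,-317.5) and the studs at 18.2°, against 18.6° for the holes. Approach and lower gently.

apply_moves(targets=[[-0.06,0.25,0.01,0,0,0],[0,0.25,0,0,0,0],[0,0.2,0,0,0,0],[0,0.1,0,0,0,0],[0,0,0,0,0,0],[0,0,0,0,0,0]])

```text
clock: 42.6
eef_pos: [474.8, -317.3, 103.0]
tool_rot: [-1.57, -0.0, -1.409]
force: [0.3, 0.9, -2.9]
width: 45.9
```

apply_moves(targets=[[0,0.05,0,0,0,0],[0,0.05,0,0,0,0],[0,0,0,0,0,0]])

```text
clock: 42.98
eef_pos: [474.4, -317.4, 98.7]
tool_rot: [-1.571, -0.0, -1.41]
force: [0.5, -0.9, -3.6]
width: 45.4
```

apply_moves(targets=[[0,0.05,0,0,0,0],[0,0.05,0,0,0,0],[0,0,0,0,0,0]])

```text
clock: 43.35
eef_pos: [474.5, -317.6, 94.7]
tool_rot: [-1.571, -0.0, -1.41]
force: [0.2, -1.7, -3.8]
width: 45.7
```

apply_moves(targets=[[0,0.05,0,0,0,0],[0,0,0,0,0,0]])

```text
clock: 43.6
eef_pos: [474.5, -317.5, 92.7]
tool_rot: [-1.571, -0.0, -1.41]
force: [0.2, -2.6, -3.0]
width: 45.6
```

It is passing over the studs, with a slight −y push, so I ease 1 mm that way and go on.

apply_moves(targets=[[0.02,0.04,0,0,0,0],[0,0.05,0,0,0,0],[0,0,0,0,0,0]])

```text
clock: 43.98
eef_pos: [474.5, -317.8, 89.0]
tool_rot: [-1.571, 0.0, -1.409]
force: [-0.9, -1.6, -4.0]
width: 45.7
```

apply_moves(targets=[[0.01,0.05,0,0,0,0],[0,0.05,0,0,0,0],[0,0,0,0,0,0]])

```text
clock: 44.35
eef_pos: [474.5, -318.1, 85.0]
tool_rot: [-1.571, 0.001, -1.409]
force: [-0.5, -0.5, -3.3]
width: 45.5
```

apply_moves(targets=[[0,0.04,0,0,0,0],[0,0.03,0,0,0,0],[0,0,0,0,0,0]])

```text
clock: 44.72
eef_pos: [474.6, -318.3, 82.3]
tool_rot: [-1.571, 0.0, -1.409]
force: [0.3, -0.2, -2.9]
width: 45.6
```

apply_moves(targets=[[0,0.02,0,0,0,0],[0,0,0,0,0,0]])

```text
clock: 44.98
eef_pos: [474.7, -318.4, 81.9]
tool_rot: [-1.571, -0.0, -1.409]
force: [-0.3, 0.1, 0.8]
width: 45.8
```

It seated at 81.9, exactly the predicted height. A light press, then release and clear.

apply_moves(targets=[[0,0.02,0,0,0,0],[0,0,0,0,0,0]])

```text
clock: 45.22
eef_pos: [474.7, -318.4, 81.8]
tool_rot: [-1.571, -0.001, -1.409]
force: [-3.2, 2.1, 8.4]
width: 45.9
```

apply_moves(targets=[[0,-0.01,0,0,0,0],[0,0,0,0,0,0],[0,0,0,0,0,0],[0,0,0,0,0,0],[0,-0.3,0,0,0,0],[0,-0.8,0,0,0,0],[0,-0.9,0,0,0,0],[0,-0.8,0,0,0,0]], jaw=1)

```text
clock: 46.22
eef_pos: [475.0, -318.5, 195.4]
tool_rot: [-1.57, -0.001, -1.409]
force: [0.2, 0.1, -0.4]
width: 85.2
```

Run:
```python
from h import *
to(594.2,-63.2,165)
```

```text
at [ 475.  -318.5  195.4] rot [-1.5696e+00 -8.0000e-04 -1.4093e+00] F [ 0.2  0.1 -0.4] w 85.2 t 46.2
shift [-5.82   0.76   3.966] turn None
```

apply_moves(targets=[[-0.5,0,0.35,0,0,0],[-0.8,0,0.55,0,0,0],[-0.9,0,0.61,0,0,0],[-0.9,0,0.61,0,0,0],[-0.9,0,0.61,0,0,0],[-0.9,0,0.61,0,0,0],[-0.9,0,0.6,0,0,0],[0,0.4,0,0,0,0],[0,0.6,0,0,0,0],[0,0,0,0,0,0]])

```text
clock: 47.48
eef_pos: [591.0, -65.2, 151.8]
tool_rot: [-1.575, 0.0, -1.41]
force: [0.5, -0.0, -0.1]
width: 85.5
```

Run:
```python
from h import *
to(593.9,-63.2,34.7)
save("s7.png",get_image("scene"));save("t7.png",get_image("top"))
```

```text
at [591.  -65.2 151.8] rot [-1.5751e+00  2.0000e-04 -1.4102e+00] F [ 0.5 -0.  -0.1] w 85.5 t 47.5
shift [-0.037  2.927  0.092] turn None
```

apply_moves(targets=[[0,0.5,0,0,0,0],[0,0.7,0,0,0,0],[0,0.6,0,0,0,0],[0,0.3,0,0,0,0],[0,0,0,0,0,0],[0,0,0,0,0,0]])

```text
clock: 48.32
eef_pos: [594.0, -64.2, 70.4]
tool_rot: [-1.569, -0.0, -1.41]
force: [-0.3, 0.8, -0.0]
width: 85.4
```

Run:
```python
from h import *
to(593.9,-63.2,34.7)
```

```text
at [594.  -64.2  70.4] rot [-1.5687e+00 -4.0000e-04 -1.4096e+00] F [-0.3  0.8 -0. ] w 85.4 t 48.3
shift [-0.024  0.893  0.   ] turn None
```

apply_moves(targets=[[-0.02,0.4,0,0,0,0],[0,0.3,0,0,0,0],[0,0.2,0,0,0,0],[0,0,0,0,0,0]])

```text
clock: 48.82
eef_pos: [592.1, -63.2, 32.2]
tool_rot: [-1.573, 0.0, -1.409]
force: [0.8, 0.2, 0.0]
width: 85.5
```

apply_moves(targets=[[0,0,0,0,0,0],[0,0,0,0,0,0],[0,0,0,0,0,0]], jaw=0.4)

```text
clock: 49.2
eef_pos: [594.3, -63.1, 34.2]
tool_rot: [-1.568, -0.0, -1.409]
force: [1.9, 1.5, 3.9]
width: 60.6
```

apply_moves(targets=[[0,0,0,0,0,0],[0,0,0,0,0,0],[0,-0.2,0,0,0,0],[0,-0.7,0,0,0,0],[0,-0.9,0,0,0,0],[0,-0.9,0,0,0,0],[0,-0.9,0,0,0,0],[0,-0.9,0,0,0,0],[0,0,0,0,0,0]], jaw=-1)

```text
clock: 50.32
eef_pos: [593.7, -63.4, 215.3]
tool_rot: [-1.567, -0.001, -1.41]
force: [-0.5, -0.2, -5.1]
width: 60.5
```

Run:
```python
from h import *
to(483.3,418,38)
```

```text
at [593.7 -63.4 215.3] rot [-1.5672e+00 -1.1000e-03 -1.4097e+00] F [-0.5 -0.2 -5.1] w 60.5 t 50.3
shift [-12.327   4.416  -0.81 ] turn None
```

apply_moves(targets=[[-0.6,0,-0.04,0,0,0],[-0.9,0,-0.06,0,0,0],[-0.9,0,-0.06,0,0,0],[-0.9,0,-0.06,0,0,0],[-0.9,0,-0.06,0,0,0],[-0.9,0,-0.06,0,0,0],[-0.9,0,-0.06,0,0,0],[-0.9,0,-0.06,0,0,0],[-0.9,0,-0.06,0,0,0],[-0.9,0,-0.06,0,0,0],[-0.9,0,-0.06,0,0,0],[-0.9,0,-0.06,0,0,0]])

```text
clock: 51.82
eef_pos: [495.9, 346.2, 210.6]
tool_rot: [-1.575, -0.003, -1.409]
force: [0.1, 0.2, -4.4]
width: 60.3
```

apply_moves(targets=[[-0.9,0,-0.06,0,0,0],[-0.9,0,-0.06,0,0,0],[0,0.4,0,0,0,0],[0,0.8,0,0,0,0],[0,0.9,0,0,0,0],[0,0.8,0,0,0,0],[0,0.6,0,0,0,0],[0,0.3,0,0,0,0],[0,0,0,0,0,0],[0,0,0,0,0,0]])

```text
clock: 53.08
eef_pos: [481.8, 417.4, 61.9]
tool_rot: [-1.57, 0.001, -1.41]
force: [0.0, -0.5, -3.9]
width: 60.2
```

Run:
```python
from h import *
to(483.3,417.8,37.2)
```

```text
at [481.8 417.4  61.9] rot [-1.5698e+00  7.0000e-04 -1.4095e+00] F [ 0.  -0.5 -3.9] w 60.2 t 53.1
shift [-0.004  0.617  0.038] turn None
```

apply_moves(targets=[[0,0.25,0.04,0,0,0],[0,0.15,0,0,0,0],[0,0.1,0,0,0,0],[0,0.06,0,0,0,0],[0,0,0,0,0,0],[0,0.04,0,0,0,0],[0,0,0,0,0,0]])

```text
clock: 53.95
eef_pos: [483.2, 417.5, 37.5]
tool_rot: [-1.57, 0.0, -1.409]
force: [0.2, 1.1, -4.2]
width: 60.7
```

apply_moves(targets=[[0,0.03,0,0,0,0],[0,0,0,0,0,0]])

```text
clock: 54.2
eef_pos: [483.2, 417.8, 37.3]
tool_rot: [-1.57, 0.001, -1.409]
force: [-0.4, -1.6, 5.4]
width: 60.2
```

apply_moves(targets=[[0,-0.02,0,0,0,0],[0,0,0,0,0,0],[0,0,0,0,0,0],[0,0,0,0,0,0],[0,-0.5,0,0,0,0],[0,-0.9,0,0,0,0],[0,-0.9,0,0,0,0],[0,-0.5,0,0,0,0]], jaw=1)

```text
clock: 55.2
eef_pos: [483.8, 418.5, 152.6]
tool_rot: [-1.567, 0.003, -1.409]
force: [-0.4, 0.5, -0.2]
width: 85.4
```

apply_moves(targets=[[0.7,0,0.19,0,0,0],[0.9,0,0.25,0,0,0],[0.9,0,0.25,0,0,0],[0.9,0,0.25,0,0,0],[0.9,0,0.25,0,0,0],[0.9,0,0.25,0,0,0],[0.9,0,0.25,0,0,0],[0.9,0,0.25,0,0,0],[0.9,0,0.25,0,0,0],[0.9,0,0.25,0,0,0],[0.9,0,0.25,0,0,0],[0.4,0,0.1,0,0,0]])

```text
clock: 56.7
eef_pos: [659.1, 33.6, 149.9]
tool_rot: [-1.569, -0.001, -1.413]
force: [-0.2, -0.3, -1.3]
width: 85.3
```

apply_moves(targets=[[0,0.2,0,0,0,0],[0,0.5,0,0,0,0],[0,0,0,0,0,0],[0,0,0,0,0,0]])

```text
clock: 57.2
eef_pos: [657.9, 38.3, 121.3]
tool_rot: [-1.57, 0.001, -1.407]
force: [0.1, -0.8, 0.2]
width: 85.4
```

```bash
cat > cmp.py <<'E'
from h import *
# compare patches (top of a container) now versus at the start, in world mm
def shift(n,f0,im1,uv,z,h=13):
    a=cv2.cvtColor(cv2.imread(f0),cv2.COLOR_BGR2GRAY).astype(np.float32);b=cv2.cvtColor(im1,cv2.COLOR_RGB2GRAY).astype(np.float32)
    u,v=map(int,uv);g=lambda m:np.hypot(cv2.Scharr(m,5,1,0),cv2.Scharr(m,5,0,1))
    a,b=g(a),g(b);T=a[v-h:v+h,u-h:u+h];m=6;S=b[v-h-m:v+h+m,u-h-m:u+h+m]
    r=cv2.matchTemplate(S,T,cv2.TM_CCOEFF_NORMED);_,q,_,(i,j)=cv2.minMaxLoc(r)
    f=lambda l,c,w:.5*(l-w)/(l-2*c+w)
    di=i+(f(r[j,i-1],r[j,i],r[j,i+1]) if 0<i<2*m else 0)-m;dj=j+(f(r[j-1,i],r[j,i],r[j+1,i]) if 0<j<2*m else 0)-m
    w=onz(n,u+di,v+dj,z)-onz(n,u,v,z);print(n,"px",round(di,2),round(dj,2),"q",round(q,2),"world",w.round(1))
E
python3 - <<'E'
from cmp import *
s=get_image("scene");t=get_image("top");save("s8.png",s);save("t8.png",t)
shift("scene","pics/scene0.png",s,(415,358),101,22);shift("top","pics/top0.png",t,(112,190),101,18)
to(656.5,36.2,58)
E
```

```text
scene px 0.15 -0.25 q 0.97 world [-0.5 -0.1]
top px -0.01 0.14 q 0.97 world [-0.4  0. ]
at [658.4  37.5 121.7] rot [-1.5695e+00  3.0000e-04 -1.4083e+00] F [-0.8 -0.3  0.4] w 85.3 t 57.3
shift [ 0.026  1.592 -0.055] turn None
```

The jar is back within about 0.5 mm in both views. Now the tin.

apply_moves(targets=[[0.02,0.3,-0.03,0,0,0],[0,0.5,0,0,0,0],[0,0.4,0,0,0,0],[0,0.25,0,0,0,0],[0,0.1,0,0,0,0],[0,0,0,0,0,0]])

```text
clock: 58.05
eef_pos: [657.1, 35.6, 58.7]
tool_rot: [-1.571, 0.0, -1.409]
force: [0.3, 0.2, -0.4]
width: 85.3
```

Run:
```python
from h import *
to(656.3,36.2,58)
```

```text
at [657.1  35.6  58.7] rot [-1.5708e+00  1.0000e-04 -1.4094e+00] F [ 0.3  0.2 -0.4] w 85.3 t 58.0
shift [-0.018  0.017 -0.016] turn None
```

apply_moves(targets=[[-0.015,0.01,0,0,0,0],[0,0,0,0,0,0],[0,0,0,0,0,0],[0,0,0,0,0,0]], jaw=0.4)

```text
clock: 58.55
eef_pos: [657.7, 36.3, 59.5]
tool_rot: [-1.569, -0.0, -1.409]
force: [-0.1, -0.0, 5.8]
width: 63.5
```

apply_moves(targets=[[0,0,0,0,0,0],[0,0,0,0,0,0]], jaw=-1)

```text
clock: 58.8
eef_pos: [657.7, 36.3, 59.5]
tool_rot: [-1.569, -0.0, -1.409]
force: [-0.0, -1.0, 5.8]
width: 63.0
```

apply_moves(targets=[[0,-0.2,0,0,0,0],[0,-0.6,0,0,0,0],[0,-0.8,0,0,0,0],[0,-0.7,0,0,0,0],[0,0,0,0,0,0],[0,0,0,0,0,0]])

```text
clock: 59.55
eef_pos: [655.3, 35.6, 148.5]
tool_rot: [-1.574, -0.0, -1.409]
force: [-0.3, -0.0, -7.4]
width: 63.4
```

Run:
```python
from h import *
to(509.0,246.2,61.8)
```

```text
at [655.3  35.6 148.5] rot [-1.5744e+00 -1.0000e-04 -1.4094e+00] F [-0.3 -0.  -7.4] w 63.4 t 59.5
shift [-5.785  2.178 -2.755] turn None
```

apply_moves(targets=[[-0.5,0,-0.24,0,0,0],[-0.9,0,-0.43,0,0,0],[-0.9,0,-0.43,0,0,0],[-0.9,0,-0.43,0,0,0],[-0.9,0,-0.43,0,0,0],[-0.9,0,-0.43,0,0,0],[-0.78,0,-0.39,0,0,0],[0,0.3,0,0,0,0],[0,0.6,0,0,0,0],[0,0.6,0,0,0,0],[0,0.3,0,0,0,0],[0,0,0,0,0,0]])

```text
clock: 61.05
eef_pos: [509.0, 245.9, 77.2]
tool_rot: [-1.573, -0.001, -1.409]
force: [-0.4, 0.2, -5.7]
width: 63.4
```

apply_moves(targets=[[0,0,0,0,0,0],[0,0,0,0,0,0]])

```text
clock: 61.3
eef_pos: [510.6, 246.8, 79.3]
tool_rot: [-1.569, 0.001, -1.41]
force: [-0.2, -0.5, -6.3]
width: 63.1
```

Run:
```python
from h import *
to(509.0,246.2,62.5)
```

```text
at [510.6 246.8  79.3] rot [-1.5691e+00  6.0000e-04 -1.4095e+00] F [-0.2 -0.5 -6.3] w 63.1 t 61.3
shift [ 0.008  0.42  -0.043] turn None
```

apply_moves(targets=[[0,0.15,-0.01,0,0,0],[0,0.1,0,0,0,0],[0,0.06,0,0,0,0],[0,0,0,0,0,0],[0,0,0,0,0,0]])

```text
clock: 61.92
eef_pos: [509.6, 246.5, 66.1]
tool_rot: [-1.571, 0.0, -1.409]
force: [-0.4, 0.5, -5.5]
width: 63.0
```

Run:
```python
from h import *
to(509.2,246.3,62.5)
```

```text
at [509.6 246.5  66.1] rot [-1.5707e+00  1.0000e-04 -1.4093e+00] F [-0.4  0.5 -5.5] w 63.0 t 61.9
shift [ 0.002  0.089 -0.012] turn None
```

apply_moves(targets=[[0,0.04,-0.01,0,0,0],[0,0.04,0,0,0,0],[0,0,0,0,0,0]])

```text
clock: 62.3
eef_pos: [509.1, 246.2, 62.7]
tool_rot: [-1.571, -0.0, -1.409]
force: [0.5, 0.6, -6.5]
width: 63.4
```

apply_moves(targets=[[0,0.03,0,0,0,0],[0,0,0,0,0,0]])

```text
clock: 62.55
eef_pos: [509.3, 246.1, 62.5]
tool_rot: [-1.57, -0.001, -1.409]
force: [-1.9, -0.6, 4.3]
width: 63.3
```

apply_moves(targets=[[0,-0.02,0,0,0,0],[0,0,0,0,0,0],[0,0,0,0,0,0],[0,0,0,0,0,0],[0,-0.5,0,0,0,0],[0,-0.9,0,0,0,0],[0,-0.9,0,0,0,0],[0,-0.9,0,0,0,0],[0,-0.4,0,0,0,0]], jaw=1)

```text
clock: 63.68
eef_pos: [510.1, 246.9, 208.3]
tool_rot: [-1.568, 0.001, -1.409]
force: [0.2, -0.4, -0.7]
width: 85.3
```

apply_moves(targets=[[0.5,0,0.02,0,0,0],[0.9,0,0.02,0,0,0],[0.9,0,0.03,0,0,0],[0.9,0,0.03,0,0,0],[0.9,0,0.03,0,0,0],[0.9,0,0.02,0,0,0],[0,0,0,0,0,0],[0,0,0,0,0,0],[0,0,0,0,0,0]])

```text
clock: 64.8
eef_pos: [546.6, 50.7, 205.9]
tool_rot: [-1.572, 0.001, -1.408]
force: [-0.2, -0.0, -0.4]
width: 85.3
```

Run:
```python
from cmp import *
s=get_image("scene");t=get_image("top");save("s9.png",s);save("t9.png",t)
shift("scene","pics/scene0.png",s,(338,284),126,22);shift("top","pics/top0.png",t,(176,176),126,17)
to(546.5,47.1,66)
```

```text
scene px 0.03 -0.24 q 0.93 world [-0.4 -0.3]
top px 0.15 0.06 q 0.87 world [-0.2 -0.4]
at [547.   50.8 206.2] rot [-1.5711e+00  3.0000e-04 -1.4076e+00] F [ 0.1 -0.1 -0.5] w 85.6 t 64.9
shift [ 0.09   3.505 -0.025] turn None
```

The tin is back within about 0.5 mm. Now the aerosol.

apply_moves(targets=[[0.06,0.4,-0.01,0,0,0],[0,0.7,0,0,0,0],[0,0.8,0,0,0,0],[0,0.7,0,0,0,0],[0,0.5,0,0,0,0],[0,0.25,0,0,0,0],[0,0.1,0,0,0,0],[0,0,0,0,0,0]])

```text
clock: 65.9
eef_pos: [547.5, 47.5, 68.6]
tool_rot: [-1.57, 0.0, -1.409]
force: [0.4, -0.6, 0.2]
width: 85.4
```

Run:
```python
from h import *
to(546.3,47.1,65.2)
```

```text
at [547.5  47.5  68.6] rot [-1.5703  0.     -1.4093] F [ 0.4 -0.6  0.2] w 85.4 t 65.9
shift [ 0.006  0.085 -0.03 ] turn None
```

apply_moves(targets=[[0.01,0.07,-0.02,0,0,0],[0,0,0,0,0,0],[0,0,0,0,0,0]])

```text
clock: 66.28
eef_pos: [546.7, 46.9, 65.9]
tool_rot: [-1.57, -0.0, -1.409]
force: [-0.0, 0.1, 0.5]
width: 85.1
```

apply_moves(targets=[[0,0,0,0,0,0],[0,0,0,0,0,0],[0,0,0,0,0,0],[0,0,0,0,0,0]], jaw=0.4)

```text
clock: 66.78
eef_pos: [547.4, 47.1, 66.4]
tool_rot: [-1.569, -0.0, -1.409]
force: [0.5, -0.8, 5.5]
width: 63.0
```

apply_moves(targets=[[0,0,0,0,0,0],[0,0,0,0,0,0]], jaw=-1)

```text
clock: 67.03
eef_pos: [547.4, 47.1, 66.4]
tool_rot: [-1.569, -0.0, -1.409]
force: [1.2, -0.1, 5.0]
width: 62.7
```

apply_moves(targets=[[0,-0.2,0,0,0,0],[0,-0.5,0,0,0,0],[0,-0.8,0,0,0,0],[0,-0.9,0,0,0,0],[0,-0.9,0,0,0,0],[0,-0.5,0,0,0,0],[0,0,0,0,0,0]])

```text
clock: 67.9
eef_pos: [547.0, 47.0, 218.8]
tool_rot: [-1.568, -0.0, -1.409]
force: [0.4, -0.9, -3.4]
width: 62.8
```

Run:
```python
from h import *
to(406.4,320.2,69)
```

```text
at [547.   47.  218.8] rot [-1.5685e+00 -2.0000e-04 -1.4095e+00] F [ 0.4 -0.9 -3.4] w 62.8 t 67.9
shift [-7.306  3.737 -2.382] turn None
```

apply_moves(targets=[[-0.5,0,-0.16,0,0,0],[-0.9,0,-0.3,0,0,0],[-0.9,0,-0.3,0,0,0],[-0.9,0,-0.3,0,0,0],[-0.9,0,-0.3,0,0,0],[-0.9,0,-0.3,0,0,0],[-0.9,0,-0.3,0,0,0],[-0.9,0,-0.3,0,0,0],[-0.5,0,-0.12,0,0,0],[0,0,0,0,0,0],[0,0,0,0,0,0]])

```text
clock: 69.28
eef_pos: [405.0, 318.7, 216.7]
tool_rot: [-1.573, -0.002, -1.409]
force: [0.0, -0.5, -3.4]
width: 62.8
```

apply_moves(targets=[[0,0.4,0,0,0,0],[0,0.7,0,0,0,0],[0,0.8,0,0,0,0],[0,0.8,0,0,0,0],[0,0.5,0,0,0,0],[0,0.2,0,0,0,0],[0,0,0,0,0,0],[0,0,0,0,0,0]])

```text
clock: 70.28
eef_pos: [406.2, 320.1, 82.3]
tool_rot: [-1.569, 0.001, -1.41]
force: [0.2, -0.4, -3.0]
width: 62.3
```

Run:
```python
from h import *
to(406.3,320.2,69.4)
```

```text
at [406.2 320.1  82.3] rot [-1.5695e+00  8.0000e-04 -1.4098e+00] F [ 0.2 -0.4 -3. ] w 62.3 t 70.3
shift [-0.001  0.322  0.002] turn None
```

apply_moves(targets=[[0,0.13,0,0,0,0],[0,0.08,0,0,0,0],[0,0.06,0,0,0,0],[0,0,0,0,0,0],[0,0,0,0,0,0]])

```text
clock: 70.9
eef_pos: [405.6, 319.9, 70.9]
tool_rot: [-1.571, 0.0, -1.409]
force: [0.2, -0.2, -4.1]
width: 62.9
```

Run:
```python
from h import *
to(406.4,320.3,69.4)
```

```text
at [405.6 319.9  70.9] rot [-1.5707e+00  1.0000e-04 -1.4093e+00] F [ 0.2 -0.2 -4.1] w 62.9 t 70.9
shift [-0.007  0.037  0.02 ] turn None
```

apply_moves(targets=[[0,0.03,0.02,0,0,0],[0,0,0,0,0,0],[0,0.02,0,0,0,0],[0,0,0,0,0,0]])

```text
clock: 71.4
eef_pos: [406.6, 320.2, 69.4]
tool_rot: [-1.57, 0.0, -1.409]
force: [-0.7, -0.9, 3.8]
width: 62.7
```

apply_moves(targets=[[0,0.02,0,0,0,0],[0,0,0,0,0,0]])

```text
clock: 71.65
eef_pos: [406.6, 320.3, 69.3]
tool_rot: [-1.57, 0.0, -1.409]
force: [-1.3, -1.3, 12.9]
width: 62.6
```

Release, rise, and move clear over the mat for a look.

apply_moves(targets=[[0,-0.03,0,0,0,0],[0,0,0,0,0,0],[0,0,0,0,0,0],[0,0,0,0,0,0],[0,-0.5,0,0,0,0],[0,-0.9,0,0,0,0],[0,-0.9,0,0,0,0],[0,-0.9,0,0,0,0],[0,-0.5,0,0,0,0]], jaw=1)

```text
clock: 72.78
eef_pos: [406.9, 320.5, 219.0]
tool_rot: [-1.569, 0.001, -1.409]
force: [0.4, 0.1, -0.1]
width: 85.6
```

apply_moves(targets=[[0.6,0,0.25,0,0,0],[0.9,0,0.4,0,0,0],[0.9,0,0.4,0,0,0],[0.9,0,0.4,0,0,0],[0.9,0,0.4,0,0,0],[0.9,0,0.4,0,0,0],[0.9,0,0.4,0,0,0],[0.9,0,0.4,0,0,0],[0,0,0,0,0,0],[0,0,0,0,0,0],[0,0,0,0,0,0]])

```text
clock: 74.15
eef_pos: [570.5, 68.6, 217.3]
tool_rot: [-1.571, 0.001, -1.407]
force: [0.5, -0.2, -0.1]
width: 85.4
```

Run:
```python
from cmp import *
s=get_image("scene");t=get_image("top");save("s10.png",s);save("t10.png",t)
for nm,a,b,z,h,k in(("aer",(412,275),(140,217),163,20,15),("tin",(338,284),(176,176),126,20,16),("jar",(415,358),(112,190),101,20,16)):
    print(nm);shift("scene","pics/scene0.png",s,a,z,h);shift("top","pics/top0.png",t,b,z,k)
save("c11.png",np.hstack([crop(s,290,230,180,170,3)[:390],crop(s,150,70,80,130,3)]))
print(read_state()["eef_pos"],read_state()["clock"])
```

```text
aer
scene px 0.46 0.55 q 0.89 world [0.1 1.2]
top px -0.38 -0.1 q 0.86 world [0.2 0.9]
tin
scene px 0.03 -0.25 q 0.93 world [-0.4 -0.3]
top px 0.15 0.07 q 0.87 world [-0.2 -0.4]
jar
scene px 0.17 -0.27 q 0.97 world [-0.6 -0.1]
top px -0.03 0.17 q 0.97 world [-0.4  0.1]
[570.72899419  68.35177228 217.39267381] 74.25
```

View pics/c11.png

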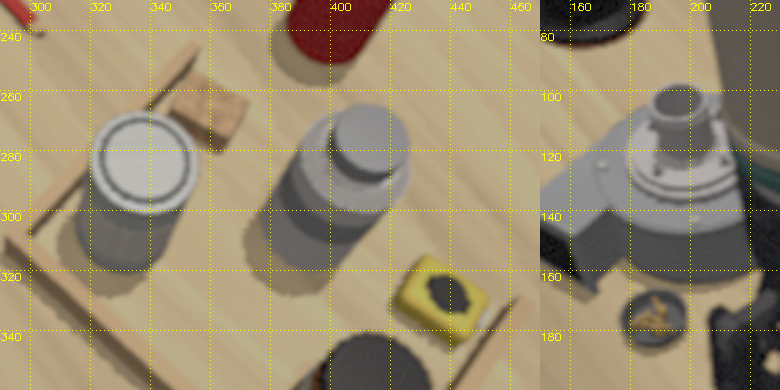

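The three containers stand upright within about 1.2 mm of where they started. The connector sits flat on the intake at (195,115) with studs through the holes, and the gripper is clear. Handing in.

```bash
python3 -c "
from cell import *
print(finish_job())"
```

```text
the job is handed in; nothing more can be done
None
```

The connector is on the fan and the three containers are back in the tray; I handed the job in at about 74 s of the 144 s allowed, and no verdict was reported.

**What I did:** I moved the aerosol, tin and jar to the mat. Then I lowered the connector over the studs. The holes already matched the studs to within about half a degree (mod 90°), so no turn was needed. The jar, tin and aerosol then went back in that order.

**Last checks:**
- **Connector:** it stopped 0.1 mm or less from the predicted seated height, and the final picture shows it flat on the intake.
- **Containers:** all three stand upright. Compared with the first pictures, the tin and jar are within about 0.6 mm of their start and the aerosol is about 1 mm off.
- **Robot:** the gripper was open and touching nothing at hand-in. No reading showed the wrist force above about 22 N.

**What disagreed:**
- **Cameras:** the two views differed by 5 mm or more in position. I corrected for this using the base plate and the gripper.
- **Finger height:** the fingers sat about 22 mm higher than the reported tool position suggested. My first two grips on the aerosol therefore closed on its shoulder; it moved less than a pixel, and I re-gripped lower.
- **Jaw width:** it read about 2 mm low throughout.

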